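# Press the insert: four clicks and hold

### The job

On the blue bench press, slide the carriage by its black post until the brass insert with the yellow ring sits right under the press pin. Only then bring the red lever bar down, feeling its clicks: go past the fourth click but not into a fifth, and finish while holding the bar there (it springs back up if let go). Leave everything else on the bench undisturbed.

Things in the scene. Friction and masses are not known exactly. Their poses are not given: they have to be found in the camera images.
- press: blue press on a grey base 280 (x) x 290 (y) x 20 mm, fixed. Origin at bench level below the pin. Its x runs along the carriage rail (away from the robot at yaw 0), y to the column and lever. Column y 75 to 125, x -37 to 37; head x -31 to 31, y 35 to 130, z 155 to 245; nose over the pin x -18 to 18, y -25 to 45, z 150 to 200. A short yellow line on the base's -y edge marks x = 0.
- carriage (a joint): carriage position along the rail (m), 0 nearest the robot to 0.14 farthest, grows along the press's x; the insert is under the pin at 0.10. Slides with about 3 N of friction and stays where left.
- insert (a point): top centre of the brass insert (12 mm across, in a 22 mm yellow ring, top 70 mm above the bench) on the green board in the white housing (150 x 110 mm) on the carriage; it moves with the carriage. A yellow line on the carriage plate, through the post, shows the insert's x.
- post (a point): on the axis of the carriage's upright black post, 20 mm across, for gripping from above; this point is 69 mm above the bench, the post's top is 89 mm and its foot 41 mm above the bench (the carriage plate). 120 mm to the press's -y side of the insert; moves with the carriage.
- pin_tip (a point): lower tip of the steel press pin (6 mm thick) below the head, 10 mm above the hollow insert; goes straight down into it (20 mm per rad) as the lever comes down, always over the press origin.
- lever (a joint): angle of the lever (rad): 0 is fully up, held by its return spring (pointing along the press's +y, 0.45 rad above horizontal); grows as the bar comes down, at most 1.0. The spring pushes back with about 6 to 8 N at the bar; towards each click this climbs to some 9 N and just past it drops to some 3 N. Let go, it springs right back up.
- lever_bar (a point): on the axis of the red bar at the lever's end, at the bar's middle, the place to pinch from above: a red sleeve that spins freely on its axis, 20 mm thick, lying along the press's x, free over 42 mm each side of this point; joined to the steel lever arm at its +x end only. 140 mm from the hinge; swings down in an arc about ring_axis.
- setting_ring (a joint): stiff orange ring behind the lever's toothed disc that carries the spring pawl; different in every press, 0 to 0.26 rad, not to be turned. The clicks (pawl passing over a tooth) come when lever minus setting_ring is 0.12, 0.25, 0.38, 0.51 (fourth), 0.64 (fifth), ..., 0.13 rad apart, about 18 mm of travel at the bar.
- ring_axis (a point): on the lever's hinge axis (parallel to the press's x), 80 mm to the +y side of the pin and 200 mm above the bench. Its frame turns with the orange ring: at ring 0 its y points along the fully raised lever.
- screw_carton: open yellow carton full of screws, 100 x 90 x 80 mm, a loose bystander; origin under its middle
- brown_box: open brown cardboard box, 110 x 80 x 50 mm, a loose bystander; origin under its middle
- spare_board: spare green circuit board lying flat, 120 x 70 x 8 mm, a loose bystander; origin under its middle
- screwdriver: blue-handled screwdriver lying on the bench, along its own x, a loose bystander
- alcohol: white bottle with blue cap, 56 diameter, 130 high, mm, a loose bystander; origin under its middle
- foam_block: cream foam block, 130 x 80 x 35 mm, a loose bystander; origin under its middle

How it is judged:
By the outcome, as a careful person would: the job done as asked, in the order asked, and still so for the second after the job is handed in, while the arm keeps its last pose, push and grip.
It also fails if it takes over 70 s, if anything falls off the work surface, if the arm or the gripper's body presses on something with over 40 N, if the wrist force passes 120 N, or if a joint passes its speed limit or range.

### The arm

A 6-joint arm with a two-finger parallel gripper is mounted at the origin on the work surface. World frame = base frame: x ahead of the robot, y to its left, z up, the work surface at z = 0. Lengths are in mm, angles in degrees, forces in N, time in s.
With the tool pointing down it reaches from about 350 to 975 mm from the base axis. Payload 4.9 kg.
Tool frame: the origin (TCP) lies between the finger pads; the fingertips stand 19 mm ahead of it and the grasp point (between the pads) is the TCP; z points along the fingers, y is the line along which they close (so a half turn about z gives the same grasp; the last joint's range is limited). The gripper opens to 85 mm and grips with 20 to 120 N. Pads are 22 mm wide; open, the fingers measure 114 mm over their backs; the gripper's body (76 mm by 85 mm) begins 54 mm behind the grasp point. The pads swing forward as they close: fully open they stand 13 mm farther back than shut.
Start: joints at [-83.881, 3.019, 92.412, -0, 84.569, -6.818], TCP at [139.925, -609.116, 228.804] pointing down, gripper open.
Joint ranges: [-172.51, 172.51], [-57.92, 126.97], [3.15, 148.05], [-58.71, 238.71], [5.1, 150.11], [-179.66, 179.66]. Speed limits (degrees/s): [147.25, 147.25, 180, 180, 180, 180].

### API

Orientations are given as [roll, pitch, yaw] about the fixed x, y, z axes, in that order (R = Rz(yaw) Ry(pitch) Rx(roll)).
In Python, from rig import robot, optics, ticket, kin gives the robot as it stands (robot), with the cameras (optics), the job (ticket) and the kinematics (kin). Calls block until the motion is done:
- robot.reach(position, orientation): joint-space move of the TCP to a pose.
- robot.move_straight(position, frame=None, feed=150): straight line of the TCP; frame=None keeps the orientation; feed is the mean speed in mm/s.
- robot.move_joints(angles): joint-space move.
- robot.set_gripper(opening, f_grip=None): finger opening in mm; f_grip is the grip in N (None keeps the last); returns when the fingers have stopped.
- robot.hold(seconds).
- kin.inverse_kinematics(position, orientation): joint angles nearest the present ones, or None.
- robot.get_state(): the state.
- optics.capture(name): name is "scene" or "top" or "wrist"; returns the picture (400x640x3 uint8, red, green, blue); there is no depth.
- optics.get_calibration(name): a dict with "fx", "fy", "cx", "cy" (pixels), "origin" and "rotation" of the camera in the world. Camera axes: x right, y up, looking along -z (the intrinsics and any distortion apply to the point x, -y, -z); pixel columns grow to the right and rows downward; lengths in mm; the calibration is good to about 2 mm. A picture is of the moment at which its call begins: read the wrist's pose just before it. get_calibration takes no time and is no camera call; for the wrist camera it gives the pose at the moment of the call.
A pose or a line that the arm cannot do raises robot.IKError and nothing moves.
- ticket.sign_off(): hands the job in; it is judged then, once.
The state is a dict: "clock": time; "qpos": joint angles; "qvel": joint speeds; "effort": joint torques, N m; "position": TCP position; "ee_rot": TCP orientation; "contact_force": force on the tool from outside, world axes, zero at the start; "ft_torque": the same for the moment, N m; "gripper_width": finger opening in mm; "gripper_force": force on a finger pad.
Only numpy, scipy, OpenCV 4.12 (cv2) and the standard library are available. Lean on these libraries where they do the work, as an engineer would, in place of code of your own. Each camera call takes 0.05 s, during which the arm holds its last target. There are 200 camera calls.

## Working session

There is one attempt and no reset: what is moved stays moved. The work goes in short steps, each a Python script; the robot and the scene stay as the last script left them, time stands still between calls to the robot, and variables do not carry over. Pictures are saved under pics/ and viewed, at most 10 in all, crops included, and the job is handed in when it is done.

```bash
mkdir -p pics; python3 - <<'E'
from rig import robot, optics, ticket, kin
import cv2
for n in ("scene","top"):
    cv2.imwrite(f"pics/{n}0.png",optics.capture(n)[:,:,::-1])
    c=optics.get_calibration(n); print(n,c)
s=robot.get_state();print(s)
E
```

```text
scene {'fx': 493.7332500984035, 'fy': 493.7332500984035, 'cx': 311.0449110884588, 'cy': 214.69755184667076, 'origin': array([1494.89772308, -651.28380157, 1267.36076368]), 'rotation': array([47.55786128, -0.79237909, 59.34158225])}
top {'fx': 517.246619471264, 'fy': 517.246619471264, 'cx': 319.9337375333626, 'cy': 194.62301432239556, 'origin': array([ 272.96529153,  -14.41415677, 1513.99941108]), 'rotation': array([  9.12664069,  -0.747967  , -89.56560518])}
{'clock': 0.1, 'qpos': array([-8.38792705e+01,  3.05174350e+00,  9.24861884e+01, -1.53056689e-03,
        8.45681789e+01, -6.81827360e+00]), 'qvel': array([-0.06240462, -0.04706028, -0.16315945,  0.01284135,  0.03815043,
       -0.02649397]), 'effort': array([-2.08270802e-03, -3.94908500e+01, -3.71365571e+01, -1.49023158e-04,
        3.98889097e-03,  4.80572638e-06]), 'position': array([ 139.87591503, -608.5511252 ,  227.68423895]), 'ee_rot': array([-1.79894459e+02, -1.10848808e-02,  1.29391392e+01]), 'contact_force': array([-0.1797972 , -0.37313742, -0.29543443]), 'ft_torque': array([-0.07012668,  0.04544378, -0.03719578]), 'gripper_force': 0.0, 'gripper_width': 85.43271820618129}
```

View pics/scene0.png

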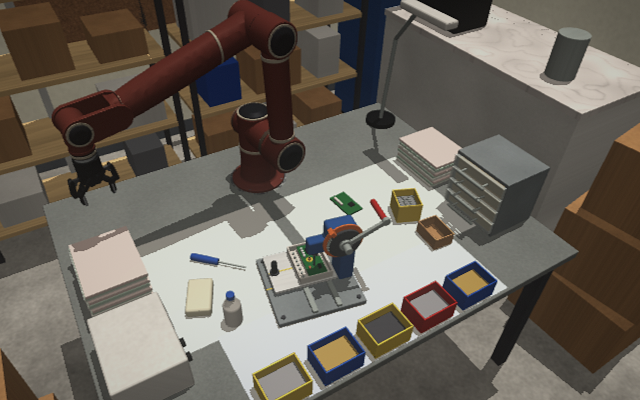

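View pics/top0.png

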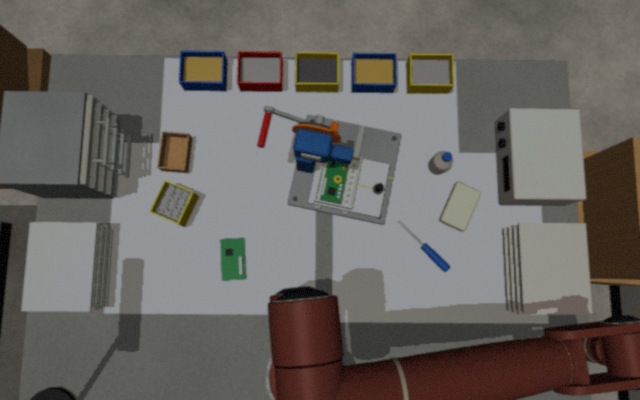

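Top view: the press is around (345,170), the post at (378,188), the insert at (338,179) and the red bar at (264,130). The scene view agrees. I'll zoom in on both.

```bash
python3 - <<'E'
import cv2
a=cv2.imread("pics/top0.png")[90:230,240:420]; cv2.imwrite("pics/t1.png",cv2.resize(a,None,fx=4.4,fy=4.2857-0.0+0.1143-0.1143,interpolation=cv2.INTER_CUBIC)[:600])
a=cv2.imread("pics/scene0.png")[190:330,245:405]; cv2.imwrite("pics/s1.png",cv2.resize(a,None,fx=4,fy=4,interpolation=cv2.INTER_CUBIC))
E
```

```text
(no output)
```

View pics/t1.png

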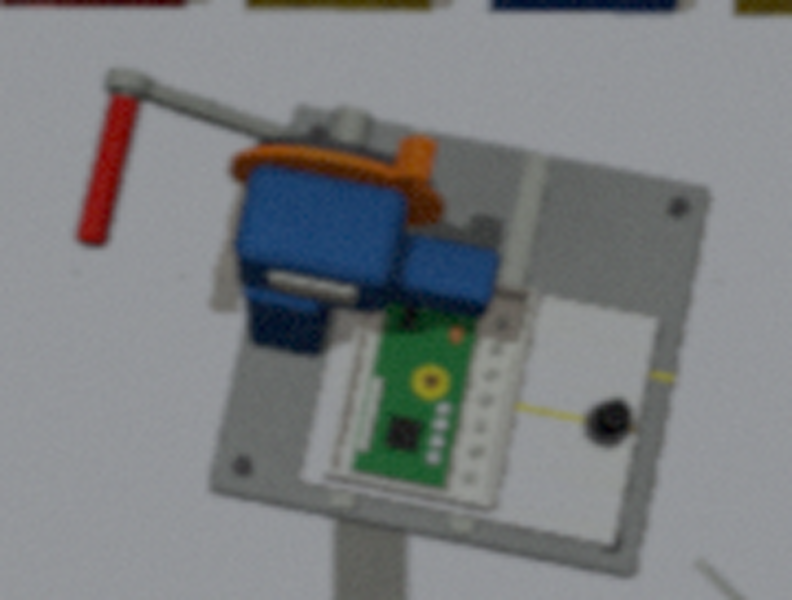

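View pics/s1.png

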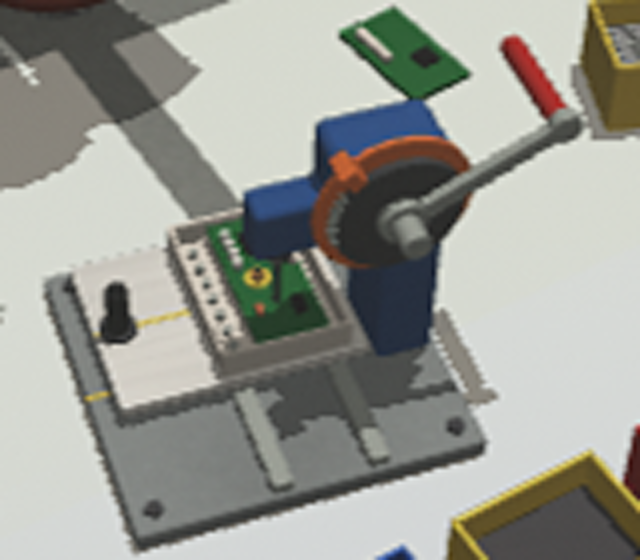

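```bash
cat > vis.py <<'E'
import numpy as np
from scipy.spatial.transform import Rotation as Ro
def proj(c,P):
    p=(np.atleast_2d(P)-c["origin"])@Ro.from_euler("xyz",c["rotation"],degrees=True).as_matrix()
    return np.c_[c["cx"]+c["fx"]*p[:,0]/-p[:,2], c["cy"]-c["fy"]*p[:,1]/-p[:,2]]
def W(p,P):
    return np.atleast_2d(P)@Ro.from_euler("z",p[2]).as_matrix().T+[p[0],p[1],0]
E
cat > fit.py <<'E'
from rig import robot, optics, ticket, kin
from vis import *
from scipy.optimize import least_squares
T=lambda u,v:(240+u/4.4,90+v/4.2857); S=lambda u,v:(245+u/4,190+v/4)
# p: x,y,yaw,q(mm rel. pin),ybase,barx
def pts(p):
    q,yb,bx=p[3:6]; b=.45
    return np.array([[140,yb,20],[-140,yb,20],[-140,yb+290,20],[0,yb,20],[q,0,70],[q,-120,89],[bx,80+140*np.cos(b),200+140*np.sin(b)],[140,yb+290,20]])
obs={"top":[T(708,190),T(633,573),T(212,490),T(663,377),T(431,381),T(612,414),T(107,169),None],
 "scene":[S(137,545),S(47,283),None,S(96,397),S(257,277),S(117,288),S(535,76),S(484,447)]}
cal={n:optics.get_calibration(n) for n in obs}
def res(p):
    r=[]
    for n in obs:
        uv=proj(cal[n],W(p,pts(p)))
        r+=[uv[i]-o for i,o in enumerate(obs[n]) if o]
    return np.ravel(r)
s=least_squares(res,[600,-50,-.2,-40,-150,0],loss="soft_l1",x_scale=[100,100,.1,10,10,10])
p=s.x;print(p,np.degrees(p[2]));print(res(p).reshape(-1,2).round(1).tolist())
print(W(p,pts(p)).round(1)); np.save("p.npy",p)
E
python3 fit.py
```

```text
[ 5.97818358e+02 -8.97883781e+01 -2.00890996e-01 -4.69013857e+01
 -1.59158632e+02 -9.30092209e-01] -11.510206200818464
[[0.3, -1.7], [-0.2, 0.2], [-2.1, -1.1], [1.9, -0.4], [-0.7, -0.3], [0.4, -0.5], [-0.5, 0.1], [-0.1, -1.8], [-0.9, -1.8], [-2.3, 0.4], [-0.1, -2.0], [-0.6, -0.0], [-0.5, 0.7], [1.4, -1.9]]
[[ 703.2 -273.7   20. ]
 [ 428.9 -217.8   20. ]
 [ 486.7   66.4   20. ]
 [ 566.1 -245.7   20. ]
 [ 551.9  -80.4   70. ]
 [ 527.9 -198.    89. ]
 [ 638.   112.3  260.9]
 [ 761.1   10.5   20. ]]
```

```bash
python3 - <<'E'
from rig import robot, optics, ticket, kin
from vis import *
import cv2
p=np.load("p.npy"); yaw=np.degrees(p[2])
P=W(p,[p[3],-120,200])[0]
for psi in (90,-90):
    print(psi,kin.inverse_kinematics(P,[180,0,yaw+psi]))
robot.reach(P,[180,0,yaw+90]); robot.set_gripper(60)
print(robot.get_state()["clock"],robot.get_state()["position"],P)
c=optics.get_calibration("wrist"); print(c); np.save("cw0.npy",c,allow_pickle=True)
im=optics.capture("wrist"); cv2.imwrite("pics/w0.png",im[:,:,::-1])
E
```

```text
90 [-28.1226725   -4.19995177 102.35567021   0.          81.84428156
 -16.6124663 ]
-90 [-2.81226725e+01 -4.19995177e+00  1.02355670e+02 -2.54444375e-14
  8.18442816e+01  1.63387534e+02]
2.5083 [ 527.8324682  -198.30996747  199.9887759 ] [ 527.91509979 -198.01626     200.        ]
{'fx': 323.0050684101599, 'fy': 323.0050684101599, 'cx': 320.04607852969264, 'cy': 196.82252050162865, 'origin': array([ 541.99644046, -127.68968281,  344.12686632]), 'rotation': array([-16.31291087,  -0.02315369, -11.56520624])}
```

View pics/w0.png

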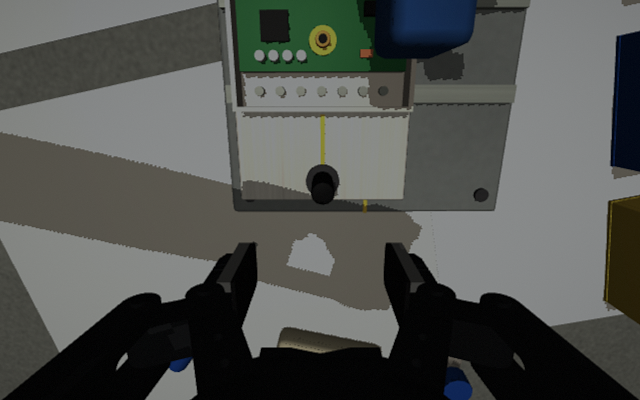

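Wrist view: base mark (365,206), base -y corners (234,210) and (495,210), insert (322,40), carriage line (322,160). I'll refit with these.

```bash
python3 - <<'E'
import re
s=open("fit.py").read()
s=s.replace('cal={n','obs["wrist"]=[(495,210),(234,210),None,(365,208),(322,40)]\ncal={n').replace('get_calibration(n) for n in obs}','get_calibration(n) for n in ("top","scene")}\ncal["wrist"]=np.load("cw0.npy",allow_pickle=True).item()')
s=s.replace('    return np.ravel(r)','    uv=proj(cal["wrist"],W(p,[[p[3],-85,41]])); r+=[[3*(uv[0,0]-322.5),0]]\n    return np.ravel(r)').replace('r+=[uv[i]-o','r+=[(uv[i]-o)*(2.5 if n=="wrist" else 1)').replace("if o]","if o]")
open("fit.py","w").write(s)
E
python3 fit.py
```

```text
[ 5.97847380e+02 -9.17540691e+01 -2.00932821e-01 -4.55895671e+01
 -1.55675995e+02 -1.22309496e+00] -11.512602595097688
[[-0.2, -2.0], [-0.7, -0.1], [-2.6, -1.3], [1.4, -0.6], [0.1, -0.8], [1.2, -1.0], [0.3, 0.2], [0.4, -1.9], [-0.5, -1.8], [-1.8, 0.4], [-0.5, -1.5], [-1.0, 0.5], [-1.0, 0.9], [1.9, -1.9], [5.6, -0.6], [-3.4, 0.1], [-0.1, 4.7], [1.0, -0.3], [-1.3, 0.0]]
[[ 704.  -272.2   20. ]
 [ 429.6 -216.4   20. ]
 [ 487.5   67.8   20. ]
 [ 566.8 -244.3   20. ]
 [ 553.2  -82.7   70. ]
 [ 529.2 -200.2   89. ]
 [ 637.8  110.4  260.9]
 [ 761.8   11.9   20. ]]
```

```bash
python3 - <<'E'
from rig import robot, optics, ticket, kin
from vis import *
import cv2
p=np.load("p.npy"); 
robot.move_straight(W(p,[p[3],-120,69])[0],feed=120)
robot.set_gripper(0,40)
s=robot.get_state(); print(s["gripper_width"],s["contact_force"],s["gripper_force"],s["position"])
robot.move_straight(W(p,[0,-120,69])[0],feed=40)
s=robot.get_state(); print(s["gripper_width"],s["contact_force"],s["position"],W(p,[0,-120,69]),s["clock"])
robot.hold(.3)
c=optics.get_calibration("wrist"); np.save("cw1.npy",c,allow_pickle=True)
cv2.imwrite("pics/w1.png",optics.capture("wrist")[:,:,::-1])
print("pred mark,insert,pin,line",proj(c,W(p,[[0,p[4],20],[0,0,70],[0,0,80],[0,-85,41]])))
E
```

```text
18.148738139782022 [-0.75881756  0.78284215  3.98293244] 39.069907665252686 [ 529.47741796 -200.36758213   69.73942848]
18.426051282914816 [-1.68784505 -0.17208947  5.02604447] [ 574.18357785 -209.48085224   69.76079244] [[ 573.89736383 -209.33976855   69.        ]] 5.5417
pred mark,insert,pin,line [[319.8649478  269.71698188]
 [319.708502   -27.56269497]
 [319.70704951 -38.39692265]
 [319.81347359 172.80027925]]
```

View pics/w1.png

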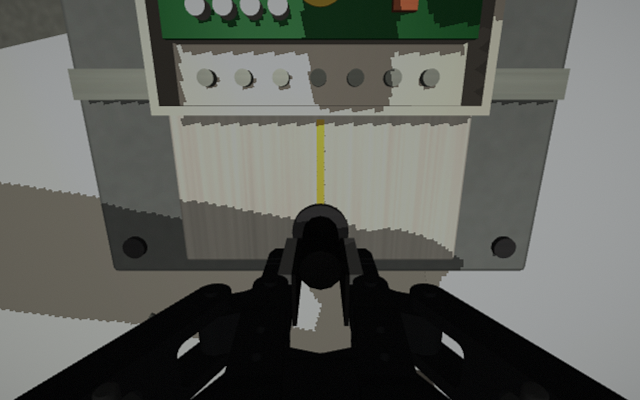

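The line is at u≈320.5 and the middle of the base at ≈319, so it's within about 1 mm. The mark is hidden behind the fingers, so I'll release, rise and measure it directly.

```bash
python3 - <<'E'
from rig import robot, optics, ticket, kin
from vis import *
import cv2
p=np.load("p.npy"); 
robot.set_gripper(60)
robot.move_straight(W(p,[0,-120,200])[0],feed=150); robot.hold(.3)
c=optics.get_calibration("wrist"); np.save("cw2.npy",c,allow_pickle=True)
im=optics.capture("wrist"); cv2.imwrite("pics/w2.png",cv2.resize(im[0:230,220:420,::-1],None,fx=2.6,fy=2.6,interpolation=cv2.INTER_CUBIC))
h=cv2.cvtColor(im,cv2.COLOR_RGB2HSV); m=((h[...,0]>20)&(h[...,0]<33)&(h[...,1]>120)&(h[...,2]>60)).astype("uint8")
n,l,st,ce=cv2.connectedComponentsWithStats(m)
for s,k in zip(st[1:],ce[1:]):
    if s[4]>8 and 200<k[0]<450: print(s,k.round(2))
for nm,P in dict(mark=[0,p[4]+5,20],line=[0,-90,41],insert=[0,0,70]).items(): print(nm,proj(c,W(p,P)))
print(robot.get_state()["clock"],c)
E
```

```text
[319 113   4  50 152] [320.97 137.2 ]
[319 203   4   9  32] [320.44 207.  ]
mark [[320.7515613  204.35960876]]
line [[320.79032518 149.28720731]]
insert [[320.86510783  37.58328698]]
7.7417 {'fx': 323.0050684101599, 'fy': 323.0050684101599, 'cx': 320.04607852969264, 'cy': 196.82252050162865, 'origin': array([ 587.88854073, -138.66224107,  343.28676142]), 'rotation': array([-16.29087551,   0.05340224, -11.53657852])}
```

View pics/w2.png

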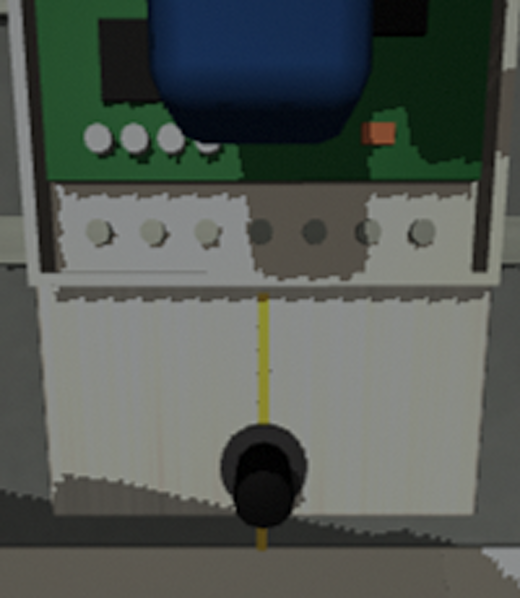

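Line and mark agree to about 0.5 px (about 0.5 mm), so the insert is under the pin. Next is the lever: go above the bar and check it with the wrist camera.

```bash
python3 - <<'E'
from rig import robot, optics, ticket, kin
from vis import *
import cv2
p=np.load("p.npy"); yaw=np.degrees(p[2])
robot.move_straight(W(p,[0,-120,350])[0],feed=250)
P=W(p,[-1,206,350])[0]
for k in (0,180): print(k,kin.inverse_kinematics(P,[180,0,yaw+k]))
robot.reach(P,[180,0,yaw]); robot.hold(.3)
c=optics.get_calibration("wrist")
im=optics.capture("wrist"); cv2.imwrite("pics/w3.png",im[:,:,::-1])
h=cv2.cvtColor(im,cv2.COLOR_RGB2HSV); m=(((h[...,0]<6)|(h[...,0]>172))&(h[...,1]>150)&(h[...,2]>50)).astype("uint8")
n,l,st,ce=cv2.connectedComponentsWithStats(m)
for s,k in zip(st[1:],ce[1:]):
    if s[4]>60: print(s,k.round(2))
b=.45
print(proj(c,W(p,[[x,80+140*np.cos(b),200+140*np.sin(b)] for x in (-42,0,42)])))
print(robot.get_state()["clock"])
E
```

```text
0 [ 3.22814013e+00  3.58004975e+00  8.04333373e+01 -2.54444375e-14
  9.59866129e+01  1.04740743e+02]
180 [  3.22814013   3.58004975  80.43333734   0.          95.98661291
 -75.25925727]
[197   0  62  14 273] [221.63   5.29]
[ 306  142   26  117 2791] [318.63 198.78]
[[320.46391168 250.34043455]
 [320.43496874 199.47233476]
 [320.40308853 143.44189341]]
10.6583
```

View pics/w3.png

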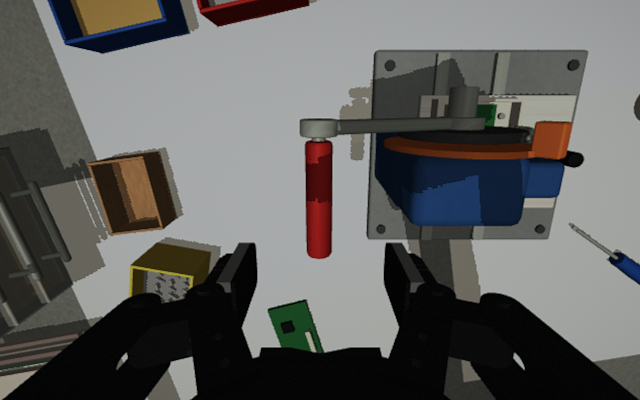

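The bar shows up 1.8 px to the left of the prediction, about 1.4 mm towards +y. I'll pinch it there and start down in small steps, logging the force.

```bash
cat > lev.py <<'E'
from rig import robot, optics, ticket, kin
from vis import *
p=np.load("p.npy"); DY=1.2
def B(t): return W(p,[-1,80+DY+140*np.cos(.45-t),200+140*np.sin(.45-t)])[0]
R=Ro.from_euler("z",p[2]).as_matrix()
def meas():
    s=robot.get_state(); q=R.T@(s["position"]-[p[0],p[1],0]); f=R.T@s["contact_force"]
    a=.45-np.arctan2(q[2]-200,q[1]-80-DY)
    return a,f,s
def run(ts):
    for t in ts:
        robot.move_straight(B(t),feed=20)
        a,f,s=meas(); print("%.3f a=%.3f F=%s w=%.1f t=%.2f"%(t,a,f.round(1),s["gripper_width"],s["clock"]))
E
python3 - <<'E'
from lev import *
robot.move_straight(B(0),feed=120); robot.hold(.2); print(meas()[:2])
robot.set_gripper(0,50); robot.hold(.2); a,f,s=meas(); print(a,f,s["gripper_width"],s["gripper_force"],s["clock"])
run(np.arange(.01,.301,.01))
E
```

```text
(np.float64(-0.008478839520510706), array([-0.67902948,  0.66724229,  0.67268467]))
-0.003606842803181076 [-1.23475661 -1.95249374  3.42585232] 15.367063900282751 47.46728181838989 12.4417
0.010 a=0.006 F=[-2.3 -4.2  4.9] w=15.6 t=12.69
0.020 a=0.018 F=[-1.5 -3.8  4.9] w=15.4 t=12.94
0.030 a=0.029 F=[-1.6 -5.   3.9] w=15.1 t=13.19
0.040 a=0.039 F=[-1.3 -4.4  4.4] w=15.4 t=13.44
0.050 a=0.049 F=[-0.5 -5.   4.9] w=15.3 t=13.69
0.060 a=0.059 F=[-1.5 -4.7  4.4] w=15.4 t=13.94
0.070 a=0.069 F=[-0.5 -4.7  4.5] w=15.7 t=14.19
0.080 a=0.079 F=[-1.  -5.   4.5] w=15.4 t=14.44
0.090 a=0.089 F=[ 0.8 -5.8  5. ] w=15.6 t=14.69
0.100 a=0.099 F=[-0.5 -4.8  5.5] w=15.4 t=14.94
0.110 a=0.109 F=[-1.2 -5.7  4.4] w=15.5 t=15.19
0.120 a=0.119 F=[-0.7 -5.4  4.8] w=15.2 t=15.44
0.130 a=0.129 F=[-0.6 -5.   4.3] w=15.1 t=15.69
0.140 a=0.139 F=[-0.2 -5.3  4.5] w=15.2 t=15.94
0.150 a=0.149 F=[-1.5 -5.6  5. ] w=15.1 t=16.19
0.160 a=0.158 F=[-0.4 -5.3  5. ] w=15.5 t=16.44
0.170 a=0.168 F=[-0.1 -4.9  5.1] w=15.4 t=16.69
0.180 a=0.178 F=[-1.3 -6.1  5.3] w=15.5 t=16.94
0.190 a=0.188 F=[-0.7 -4.8  4.2] w=15.3 t=17.19
0.200 a=0.198 F=[-0.7 -5.8  5.6] w=15.1 t=17.44
0.210 a=0.208 F=[-0.6 -5.2  5.4] w=15.3 t=17.69
0.220 a=0.218 F=[-0.8 -5.8  5.1] w=15.4 t=17.94
0.230 a=0.228 F=[-0.5 -5.3  4.8] w=15.5 t=18.19
0.240 a=0.238 F=[-0.5 -5.7  4.9] w=15.5 t=18.44
0.250 a=0.247 F=[-0.2 -5.1  5.7] w=15.4 t=18.69
0.260 a=0.257 F=[-1.3 -5.4  6.2] w=15.5 t=18.94
0.270 a=0.268 F=[-1.6 -5.4  4.5] w=15.6 t=19.19
0.280 a=0.277 F=[-1.6 -6.   6.1] w=15.9 t=19.44
0.290 a=0.287 F=[-0.4 -5.2  6. ] w=15.6 t=19.69
0.300 a=0.296 F=[-0.2 -5.7  6.9] w=15.6 t=19.94
```

The lever is following: the tangential force is about 6.5 N, with no click yet (so the ring is ≥ 0.18). I'll continue and log the tangential force.

```bash
cat >> lev.py <<'E'
def run2(ts):
    o=[]
    for t in ts:
        robot.move_straight(B(t),feed=20); F=[]
        for _ in range(3):
            robot.hold(.02); a,f,s=meas(); F.append(f)
        f=np.mean(F,0); e=.45-a
        o.append("%.3f Ft=%.1f Fr=%.1f"%(a,-np.sin(e)*f[1]+np.cos(e)*f[2],np.cos(e)*f[1]+np.sin(e)*f[2]))
    print("\n".join(o)); print(s["gripper_width"],s["clock"])
E
python3 - <<'E'
from lev import *
import cv2
run2(np.arange(.31,.521,.01))
a=optics.capture("scene")[190:330,245:405]; cv2.imwrite("pics/s2.png",cv2.resize(a[:,:,::-1],None,fx=4,fy=4,interpolation=cv2.INTER_CUBIC))
E
```

```text
0.304 Ft=7.4 Fr=-5.3
0.313 Ft=7.8 Fr=-5.3
0.320 Ft=9.3 Fr=-5.2
0.329 Ft=9.3 Fr=-5.6
0.339 Ft=9.1 Fr=-5.1
0.350 Ft=9.0 Fr=-5.6
0.365 Ft=6.2 Fr=-4.8
0.379 Ft=5.4 Fr=-4.5
0.391 Ft=4.3 Fr=-5.3
0.400 Ft=4.3 Fr=-4.7
0.408 Ft=5.1 Fr=-5.9
0.416 Ft=6.6 Fr=-5.5
0.424 Ft=7.3 Fr=-6.1
0.433 Ft=7.6 Fr=-6.0
0.441 Ft=9.0 Fr=-6.2
0.449 Ft=9.5 Fr=-6.2
0.458 Ft=9.6 Fr=-6.7
0.467 Ft=9.8 Fr=-6.6
0.478 Ft=9.0 Fr=-6.5
0.493 Ft=5.8 Fr=-5.8
0.507 Ft=5.3 Fr=-6.0
0.520 Ft=4.2 Fr=-5.7
15.431456818491494 26.5417
```

View pics/s2.png

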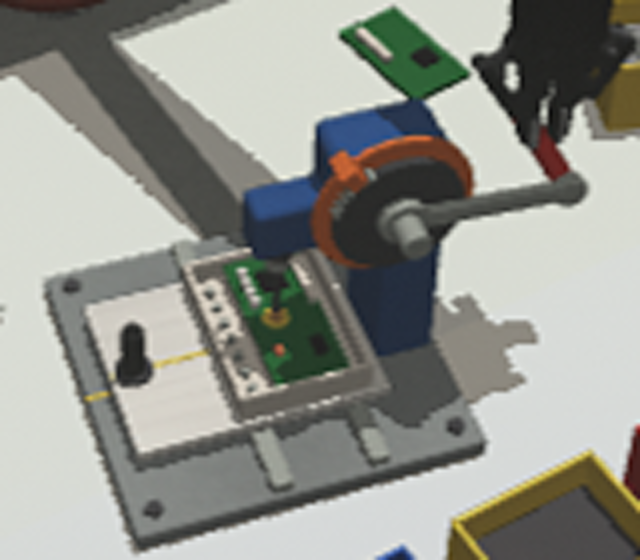

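Clicks 1 and 2 came at about 0.355 and 0.485 (so the ring is ≈ 0.235). The picture shows the bar pinched and the pin over the insert at (275,315). The fourth click should come near 0.745 and the fifth near 0.875, so I'll go to about 0.80.

```bash
python3 - <<'E'
from lev import *
run2(np.arange(.53,.801,.01))
E
```

```text
0.529 Ft=5.0 Fr=-5.8
0.537 Ft=5.4 Fr=-5.8
0.545 Ft=6.1 Fr=-6.4
0.553 Ft=7.1 Fr=-6.3
0.561 Ft=7.4 Fr=-6.5
0.569 Ft=8.6 Fr=-6.9
0.578 Ft=9.5 Fr=-7.1
0.585 Ft=10.3 Fr=-7.4
0.594 Ft=10.4 Fr=-7.5
0.603 Ft=10.5 Fr=-7.6
0.616 Ft=9.6 Fr=-7.2
0.634 Ft=5.5 Fr=-6.5
0.647 Ft=4.7 Fr=-6.6
0.657 Ft=5.1 Fr=-6.2
0.665 Ft=6.1 Fr=-6.7
0.673 Ft=7.1 Fr=-7.1
0.681 Ft=7.4 Fr=-7.1
0.690 Ft=7.9 Fr=-8.0
0.698 Ft=9.0 Fr=-7.6
0.705 Ft=9.3 Fr=-8.3
0.714 Ft=9.8 Fr=-8.0
0.723 Ft=10.1 Fr=-7.9
0.734 Ft=9.2 Fr=-8.2
0.746 Ft=8.9 Fr=-7.8
0.760 Ft=6.6 Fr=-7.7
0.773 Ft=5.5 Fr=-7.4
0.786 Ft=4.7 Fr=-7.9
0.793 Ft=6.1 Fr=-8.1
15.271480760882602 34.9917
```

Four clicks felt, and we're about 0.045 rad past the fourth and well short of the fifth. I'll hold, check it's steady and hand in.

```bash
python3 - <<'E'
from lev import *
robot.hold(.7); a,f,s=meas(); print(a,f,s["gripper_width"],s["clock"])
if .77<a<.82: print(ticket.sign_off())
E
```

```text
0.7927383303743385 [-2.30666319 -5.37820359  8.46344767] 15.221534902382796 35.6917
the job is handed in; nothing more can be done
None
```

The job is handed in at about 36 s: the insert is under the pin to within about 0.5 mm by camera, and the gripper is holding the red bar about 0.04 rad past the fourth click, short of the fifth.

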